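# Unlock the sample chamber by feel

### The arm

A 6-joint arm with a two-finger parallel gripper is mounted at the origin on the work surface. World frame = base frame: x ahead of the robot, y to its left, z up, the work surface at z = 0. Lengths are in m, angles in rad, forces in N, time in s.
With the tool pointing down it reaches from about 0.35 to 0.975 m from the base axis. Payload 4.9 kg.
Tool frame: the origin (TCP) lies between the finger pads; the fingertips stand 17 mm ahead of it and the grasp point (between the pads) lies 2 mm behind it (manip.nose_length is the distance from the TCP to the fingertips, in m); z points along the fingers, y is the line along which they close (so a half turn about z gives the same grasp; the last joint's range is limited). The gripper opens to 85 mm and grips with 20 to 120 N. Pads are 22 mm wide; open, the fingers measure 114 mm over their backs; the gripper's body (76 mm by 85 mm) begins 54 mm behind the grasp point. The pads swing forward as they close: fully open they stand 13 mm farther back than shut.
Start: joints at [1.01, 0.053, 1.613, -0, 1.476, -0.119], TCP at [0.267, 0.565, 0.223] pointing down, gripper open.
Joint ranges: [-3.01, 3.01], [-1.01, 2.22], [0.06, 2.58], [-1.02, 4.17], [0.09, 2.62], [-3.14, 3.14]. Speed limits (rad/s): [2.57, 2.57, 3.14, 3.14, 3.14, 3.14].

### API

Orientations are given as a unit quaternion [w, x, y, z].
In Python, from plant import manip gives the robot as it stands. The module is installed in compiled form; this text tells all that it offers.
- The arm moves only by the tool apply_moves, never from a script. Its argument "moves" is a list of rows, each a list of 3 entries, a list of its own where there are three numbers: the turn, a rotation vector about the tool's x, y, z in rad, then the shift along the tool's x, y, z in cm, then the closure, from -1 (fully open) to 1 (shut), so that 0 is half open. A call has 1 to 20 rows; each row is the pose to reach, as a shift and turn from the pose commanded when the call began, along the tool's axes at that moment; what a row does not reach only later rows make up. A row lasts 1/10 s, in which the tool goes at most 50 mm and 8.59 degrees, less where a joint would pass 70% of its speed; a pose out of reach is approached as far as the arm can. A call with a gripper value outside its range is refused whole. The fingers move at their own pace and stop on an object; the grip force is fixed at half the most. Time passes only in rows, so rows that repeat a pose let the fingers close. It gives the time, the measured TCP pose, the force, the opening and the grip force at its end, in the units of the state.
- manip.state(): the state, without advancing time (a new reading comes with each control period).
- manip.grab_frame(name): name is "scene" or "top" or "wrist"; returns a dict with "image" (420x560x3 uint8, red, green, blue), "K" (3x3 intrinsics, pixels), "rvec" (rotation vector, rad) and "tvec" (3), from world to camera coordinates, as OpenCV has them. Camera axes: x right, y down, z forward; pixel columns grow to the right and rows downward; lengths in m; the calibration is good to about 2 mm. A picture is of the moment at which its call begins. There is no depth.
- manip.job_done(): hands the job in; it is judged then, once.
Trained networks look in a picture, given as the dict that the camera call returned (one of the last four; its "shot" number tells which), for a name from the list of things; names that differ only in an ending like _2 or _b are one class to them, and where a whole thing is asked for, a point or a joint stands for the part that bears it (a point fixed in the world has none). Each returns a list of dicts, best first, with "score" (0 to 1); they miss things now and then, are a little off and sometimes report something else, mostly with a low value. They report only what shows in the picture. A call takes as long as a camera call. They do not tell look-alikes from the thing itself.
- manip.look_for(picture, label): "location" ([x, y, z] in m, in the coordinates of the camera as it stood for that picture, good to about 4 mm: the middle of the surface that is visible of it).
- manip.silhouettes(picture, label): "pixels" (420x560 bool, what is visible of it).
- manip.spot_point(picture, label): "location" ([x, y, z] in m, in the coordinates of the camera as it stood for that picture, good to about 4 mm: a listed point, or the origin of a listed thing).
The state is a dict: "time": time; "joint_pos": joint angles; "joint_vel": joint speeds; "joint_efforts": joint torques, N m; "tool_pos": TCP position; "tool_rot": TCP orientation; "contact_force": force on the tool from outside, world axes, zero at the start; "ft_torque": the same for the moment, N m; "gripper_width": opening from 0.0 (shut) to 1.0 (fully open); "grasp_force": force on a finger pad.
Only numpy, scipy, OpenCV 4.12 (cv2) and the standard library are available. Lean on these libraries where they do the work, as an engineer would, in place of code of your own. Each camera call takes 0.05 s, during which the arm holds its last target. There are 200 camera calls.

### The job

Take the key from its stand, put it in the lock of the sample chamber and, with only a light push, turn it gently back and forth until it drops into the hidden catch and goes fully home with its collar down on the lock. Then turn the key anticlockwise (seen from above), about 60 degrees, so that the latch arm swings well clear of the round cover, and leave the key standing fully home in the lock. Move things only by the key: never force it, do not push on the chamber or latch with the hand, and leave the box, jar and screwdriver where they are.

Things in the scene. Friction and masses are not known exactly. Their poses are not given: they have to be found in the camera images.
- key: Loose steel key with a black grip, upright, 80 mm tall, about 60 g. Origin: centre of the tip face (bottom), z up. From the tip: flat blade 22 mm along x, 6 mm along y, 10 mm high; shank 6 mm thick; round collar 28 mm across, from 32 to 36 mm; stem 10 mm thick; grip from 46 to 80 mm. Half a turn about z makes no difference. It starts in the stand, collar resting on top.
- key_grip (a point): Middle of the key's flat black grip, 63 mm above the tip on the key's axis: 32 mm along x, 10 mm thick along y, 34 mm high. Same axes as the key.
- stand: Fixed white key stand, 66 (x) by 50 (y) by 40 mm high; origin at the centre of its underside. The slot in its top is along x, 26 by 10 mm, 34 mm deep. The key's tip starts 8 mm above the table, the key's x along the slot give or take a few degrees.
- chamber: Fixed grey sample chamber 100 (x) by 220 (y, from -50 to +170) by 36 mm high. Origin at table level on the vertical axis of its lock. The lock is a square steel block, 44 mm wide, its top 74 mm above the table. A round aluminium cover, 100 mm across and 51 mm above the table at its top, is centred 95 mm along y from the lock's axis.
- lock_mouth (a point): Centre of the keyhole in the lock's top face (74 mm above the table); z up, axes as the chamber's. The keyhole is a slot 24 mm along x, 8 mm along y, through a 6 mm top plate; the key goes in with its x along it, either way round. Below the plate the blade can turn. Contact forces between key and lock above 25 N count as forcing it.
- catch_top (a point): Top of the hidden catch, 20 mm below the keyhole's top: here the blade's tip meets it. It is sprung: it yields at most 5 mm, pushing back with 2 to 4 N, then is solid. It has a cross-shaped slot 9 mm wide (four ways in, 90 degrees apart). The nearest way in is 14 to 45 degrees from the keyhole's direction, on either side, unseen and different each time.
- home_level (a point): Where the key's tip is when fully home: 32 mm below the keyhole's top, collar on the lock. Turned to within about 5 degrees of a way in, the pressed catch springs up round the blade, the push-back vanishes and the key can go down to here. Then turning the key turns the latch arm (after up to 10 degrees of play) against about 0.06 N m. Let go, the key stays standing.
- latch (a joint): Angle of the dark latch arm about the lock's axis, rad: 0 = locked, the arm along the chamber's +y with its end over the cover's rim; it grows anticlockwise seen from above, with a stop at 1.3. The arm is 14 mm wide, lies 53 to 58 mm above the table and reaches 64 mm from the axis. It is clear of the cover from 0.8 up, and stays where it is left.
- sample_box: Loose white lidded plastic box, 94 by 74 by 35 mm, 0.3 kg; bystander.
- jar: Loose closed jar, 52 mm across, 60 mm high; bystander.
- driver: Loose screwdriver lying on the table beyond the stand; bystander.
Not all that is in view belongs to the job. Several things have the shape of the key; the one meant has the colours described above.

How it is judged:
On the way, in this order (a step that is already met when the one before it is completed fails the run):
1. the key's blade is through the keyhole, down at the catch, the latch still locked (z of key in the frame of lock_mouth below -0.0165 m and horizontal distance between key and lock_mouth below 0.005 m and value of joint latch below 0.2 rad), for 0.1 s.
2. the key is fully home in the catch, the latch not yet turned clear (z of key in the frame of lock_mouth below -0.0285 m and horizontal distance between key and lock_mouth below 0.005 m and value of joint latch below 0.5 rad), for 0.1 s.
At the end, for the whole second after the job is handed in: The latch arm is turned past 0.8 rad (clear of the cover); the key stands in the lock, upright within 0.15 rad, its tip within 5 mm of the lock's axis and at least 28.5 mm below the keyhole's top (collar within 3.5 mm of the lock), at rest (value of joint latch above 0.8 rad and z of key in the frame of lock_mouth below -0.0285 m and horizontal distance between key and lock_mouth below 0.005 m and angle between key's own z axis and vertical below 0.15 rad and linear speed of key below 0.02 m/s); the robot touches nothing.
It fails at once if the key is forced: more than 25 N between key and lock (contact force between key and chamber above 25 N).
It fails at once if the hand pushes on the chamber or its latch (more than 4 N) (contact force between any of the fingers, the arm and chamber above 4 N).
It fails at once if a bystander is moved by more than 20 mm (distance of any of sample_box, jar, driver from where it was at the start of the episode above 0.02 m).
It also fails if it takes over 72 s, if anything falls off the work surface, if the arm or the gripper's body presses on something with over 40 N, if the wrist force passes 120 N, or if a joint passes its speed limit or range.

## Working session

There is one attempt and no reset: what is moved stays moved. The work goes in short steps, Python scripts to look and compute and a tool call to move; the robot and the scene stay as the last step left them, time stands still between calls to the robot, and variables do not carry over. Pictures are saved under pics/ and viewed, at most 10 in all, crops included, and the job is handed in when it is done.

Besides the shell and the picture viewer there is one more tool, called as name([rows], argument=value, ...), one row to a line, values as JSON. apply_moves: Moves the arm, as the interface text tells. Its arguments: {"type":"object","properties":{"moves":{"type":"array"}},"required":["moves"]}

```bash
mkdir -p pics; cat > h.py <<'E'
import numpy as np, cv2
from plant import manip
from scipy.spatial.transform import Rotation as R
def cam(p): return cv2.Rodrigues(np.array(p["rvec"],float))[0], np.array(p["tvec"],float).ravel()
def w(p,loc):
    A,t=cam(p); return A.T@(np.array(loc)-t)
def px(p,X):
    return cv2.projectPoints(np.array(X,float).reshape(-1,3),np.array(p["rvec"],float),np.array(p["tvec"],float),p["K"],None)[0].reshape(-1,2)
def atz(p,uv,z):
    A,t=cam(p); uv=np.atleast_2d(np.array(uv,float)); d=(np.linalg.inv(p["K"])@np.c_[uv,np.ones(len(uv))].T).T@A
    c=-A.T@t; return c+d*((z-c[2])/d[:,2])[:,None]
def save(im,n): cv2.imwrite("pics/"+n,cv2.cvtColor(im,cv2.COLOR_RGB2BGR))
E
python3 - <<'E'
from h import *
s=manip.state();print(s["tool_pos"],s["tool_rot"],s["gripper_width"],manip.nose_length)
ims=[]
for c in ["scene","top"]:
    p=manip.grab_frame(c); ims.append(p["image"])
    for l in ["key","key_grip","stand","chamber","lock_mouth","latch","sample_box","jar","driver"]:
        f=manip.look_for if l in("latch","sample_box","jar","driver") else manip.spot_point
        for d in f(p,l)[:4]:
            x=w(p,d["location"]);print(c,l,round(d["score"],2),x.round(3),px(p,x).round()[0])
save(ims[0],"scene.png");save(ims[1],"top.png")
E
```

```text
[0.26686981 0.56444552 0.22155451] [-3.42256264e-04  2.19107810e-01  9.75700122e-01 -9.60473558e-04] 0.9996687375208786 0.017
scene key 0.98 [ 0.394 -0.234  0.006] [217. 210.]
scene key 0.58 [ 0.483 -0.17   0.009] [268. 217.]
scene key_grip 0.89 [ 0.391 -0.226  0.062] [218. 184.]
scene key_grip 0.66 [ 0.48  -0.17   0.067] [267. 191.]
scene stand 0.67 [ 0.48  -0.172  0.003] [266. 219.]
scene stand 0.23 [ 0.67  -0.419  0.003] [217. 333.]
scene chamber 0.82 [0.494 0.048 0.004] [347. 186.]
scene lock_mouth 0.85 [0.497 0.047 0.077] [351. 158.]
scene latch 0.48 [0.504 0.03  0.061] [347. 168.]
scene sample_box 0.69 [ 0.684 -0.428  0.038] [216. 324.]
scene jar 0.89 [ 0.383 -0.351  0.041] [161. 214.]
scene driver 0.9 [ 0.766 -0.211  0.018] [357. 299.]
top key 0.62 [ 0.367 -0.346  0.002] [363. 340.]
top key 0.61 [ 0.481 -0.171  0.007] [273. 267.]
top key 0.54 [ 0.391 -0.231 -0.002] [300. 319.]
top key_grip 0.75 [0.493 0.044 0.04 ] [155. 245.]
top key_grip 0.7 [ 0.397 -0.232  0.063] [303. 314.]
top key_grip 0.68 [ 0.482 -0.176  0.068] [275. 261.]
top stand 0.77 [ 0.481 -0.176 -0.   ] [275. 267.]
top chamber 0.59 [0.496 0.047 0.002] [158. 247.]
top lock_mouth 0.74 [0.497 0.046 0.072] [150. 239.]
top latch 0.86 [0.496 0.046 0.058] [152. 241.]
top sample_box 0.77 [ 0.668 -0.424  0.037] [418. 179.]
top jar 0.72 [ 0.367 -0.346  0.06 ] [368. 339.]
top jar 0.25 [0.492 0.099 0.049] [124. 241.]
top driver 0.68 [ 0.753 -0.207  0.021] [306. 130.]
```

View pics/scene.png

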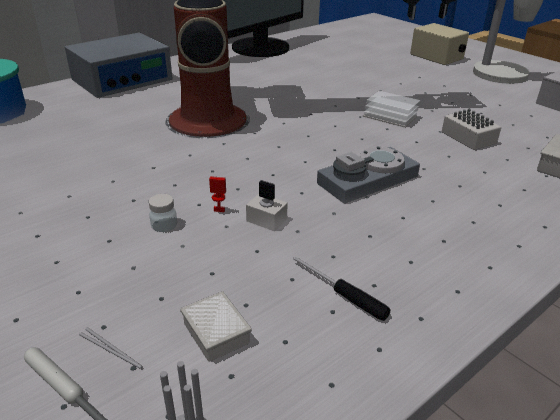

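View pics/top.png

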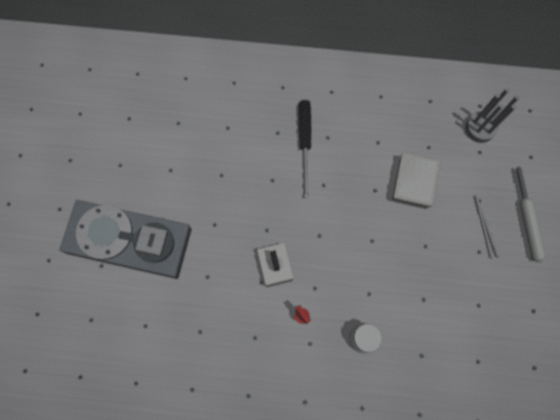

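```bash
cat >> h.py <<'E'
def go(pos,yaw,s=None):
    "yaw: world angle (deg) of tool y, tool down; prints turn vec and shift cm"
    s=s or manip.state(); q=s["tool_rot"]; T=R.from_quat([q[1],q[2],q[3],q[0]])
    y=np.radians(yaw); Y=np.array([np.cos(y),np.sin(y),0]); Z=np.array([0,0,-1.]); G=np.c_[np.cross(Y,Z),Y,Z]
    best=min((T.inv()*R.from_matrix(G@np.diag([k,k,1])) for k in(1,-1)),key=lambda r:r.magnitude())
    print("turn",best.as_rotvec().round(4),"cm",(T.inv().apply(np.array(pos)-s["tool_pos"])*100).round(2))
E
python3 - <<'E'
from h import *
go([.43,-.17,.26],90)
E
```

```text
turn [-1.000e-04 -0.000e+00 -4.418e-01] cm [-46.14 -59.48  -3.72]
```

apply_moves([
  [[0,0,-0.442],[-46.1,-59.5,-3.7],-1],
  [[0,0,-0.442],[-46.1,-59.5,-3.7],-1],
  [[0,0,-0.442],[-46.1,-59.5,-3.7],-1],
  [[0,0,-0.442],[-46.1,-59.5,-3.7],-1],
  [[0,0,-0.442],[-46.1,-59.5,-3.7],-1],
  [[0,0,-0.442],[-46.1,-59.5,-3.7],-1],
  [[0,0,-0.442],[-46.1,-59.5,-3.7],-1],
  [[0,0,-0.442],[-46.1,-59.5,-3.7],-1],
  [[0,0,-0.442],[-46.1,-59.5,-3.7],-1],
  [[0,0,-0.442],[-46.1,-59.5,-3.7],-1],
  [[0,0,-0.442],[-46.1,-59.5,-3.7],-1],
  [[0,0,-0.442],[-46.1,-59.5,-3.7],-1],
  [[0,0,-0.442],[-46.1,-59.5,-3.7],-1],
  [[0,0,-0.442],[-46.1,-59.5,-3.7],-1],
  [[0,0,-0.442],[-46.1,-59.5,-3.7],-1],
  [[0,0,-0.442],[-46.1,-59.5,-3.7],-1],
  [[0,0,-0.442],[-46.1,-59.5,-3.7],-1],
  [[0,0,-0.442],[-46.1,-59.5,-3.7],-1],
  [[0,0,-0.442],[-46.1,-59.5,-3.7],-1],
])

```text
time: 2.9
tool_pos: [0.4295, -0.1688, 0.2598]
tool_rot: [0.0, -0.001, 1.0, 0.0]
contact_force: [-0.6, -0.2, -0.9]
gripper_width: 1.002
grasp_force: 0.0
```

```bash
python3 - <<'E'
from h import *
p=manip.grab_frame("wrist"); A,t=cam(p);print(-A.T@t, A[2])
for l in ["key","key_grip","stand"]:
    for d in manip.spot_point(p,l)[:3]:
        x=w(p,d["location"]);print(l,round(d["score"],2),x.round(4),px(p,x).round()[0])
    for d in manip.silhouettes(p,l)[:3]:
        m=d["pixels"].astype(np.uint8);print(" sil",round(d["score"],2),m.sum(),cv2.minAreaRect(cv2.findNonZero(m)))
save(p["image"],"w1.png")
E
```

```text
[ 0.34861128 -0.16826654  0.41072418] [ 0.31650993  0.00109157 -0.94858857]
key 0.81 [ 0.3948 -0.2296 -0.0007] [229. 138.]
key 0.56 [ 0.484  -0.1758  0.0094] [274. 212.]
key 0.42 [0.4962 0.0477 0.0428] [467. 231.]
 sil 0.79 668 ((276.5, 227.5), (39.0, 23.0), 90.0)
 sil 0.56 736 ((223.50003051757812, 142.50001525878906), (32.526912689208984, 26.870054244995117), 45.0)
 sil 0.18 12809 ((485.34051513671875, 229.1790313720703), (157.71755981445312, 90.75521087646484), 6.881723880767822)
key_grip 0.9 [ 0.3944 -0.2302  0.0632] [219. 144.]
 sil 0.8 645 ((276.5, 227.5), (39.0, 23.0), 90.0)
 sil 0.69 722 ((223.50003051757812, 142.50001525878906), (32.526912689208984, 26.870054244995117), 45.0)
 sil 0.84 2097 ((275.9634704589844, 214.14962768554688), (61.94092559814453, 45.62269973754883), 70.01689147949219)
```

```bash
python3 - <<'E'
from h import *
im=cv2.imread("pics/w1.png")[120:260,190:330]
cv2.imwrite("pics/w1c.png",cv2.resize(im,None,fx=4.25,fy=4.25,interpolation=cv2.INTER_CUBIC))
E
```

```text
(no output)
```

View pics/w1c.png

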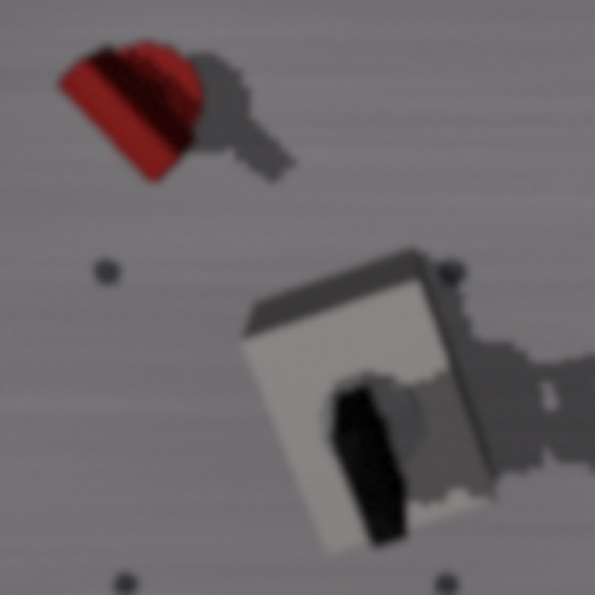

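The candidates are the red key-shaped piece at scene (218,190), wrist (223,142), and the black-gripped key at scene (267,190), wrist (276,227). The crop shows that the second has a black grip and a steel collar and stands in the white stand. It fits the description, so it is the one I will take. It is turned about 20°.

```bash
cat >> h.py <<'E'
from scipy.optimize import differential_evolution, minimize
def box(x0,x1,y0,y1,z0,z1): return np.array([[a,b,c] for a in(x0,x1) for b in(y0,y1) for c in(z0,z1)],float)
GRIP=box(-.016,.016,-.005,.005,.046,.080)
def place(P,x,y,z,yaw): return R.from_euler("z",yaw,degrees=True).apply(P)+[x,y,z]
def hullmask(p,X,S=4):
    h,wd=p["image"].shape[:2]; m=np.zeros((h*S,wd*S),np.uint8)
    cv2.fillConvexPoly(m,cv2.convexHull(((px(p,X)+.5)*S).astype(np.int32)),255)
    return cv2.resize(m,(wd,h),interpolation=cv2.INTER_AREA)/255.
E
python3 - <<'E'
from h import *
p=manip.grab_frame("wrist"); im=p["image"].astype(int)
s=[d for d in manip.silhouettes(p,"key_grip") if abs(np.argwhere(d["pixels"]).mean(0)-[227,276]).max()<12]
roi=np.zeros(im.shape[:2],bool); roi[195:260,255:300]=True
m=((im.max(2)<30)&roi).astype(float); print(m.sum(), len(s))
def f(v):
    h=hullmask(p,place(GRIP,v[0],v[1],.008,v[2])); return 1-np.minimum(h,m).sum()/np.maximum(h,m).sum()
r=differential_evolution(f,[(.465,.495),(-.19,-.155),(5,35)],maxiter=25,popsize=10,seed=0)
print(r.x,r.fun)
go([r.x[0],r.x[1],.16],r.x[2]+90)
E
```

```text
348.0 1
[ 0.48186886 -0.17162146 11.86081349] 0.25337025679360514
turn [-1.000e-04  1.000e-04 -2.064e-01] cm [-5.23 -0.18  9.99]
```

```bash
python3 - <<'E'
from h import *
p=manip.grab_frame("wrist"); im=p["image"].astype(int)
s=[d for d in manip.silhouettes(p,"key_grip") if abs(np.argwhere(d["pixels"]).mean(0)-[227,276]).max()<12]
roi=np.zeros(im.shape[:2],bool); roi[195:260,255:300]=True
print(im[214:222:2,262:300:3].max(2) if 0 else im.max(2)[205:256:6,258:300:3])
for th in (40,50):
    m=((im.max(2)<th)&roi).astype(float); print(m.sum())
    def f(v):
        h=hullmask(p,place(GRIP,v[0],v[1],.008,v[2])); return 1-np.minimum(h,m).sum()/np.maximum(h,m).sum()
    r=differential_evolution(f,[(.465,.495),(-.19,-.155),(5,35)],maxiter=25,popsize=10,seed=0)
    print(r.x,r.fun)
h=hullmask(p,place(GRIP,*r.x[:2],.008,r.x[2]))
for row in range(206,256,3): print(row,np.where(m[row]>0)[0][[0,-1]] if m[row].any() else '',np.where(h[row]>.5)[0][[0,-1]] if (h[row]>.5).any() else '')
E
```

```text
[[136 136 137 136 136 136 135 135 136 136 136 136 132  60]
 [136 136 136 132  87  63  29  63  73  73  76  80  78  74]
 [136 136 135 110  31   5   4  17  62  67  66  76  79  79]
 [133 136 135 114  28  13  10   3  32  68  69  76  78  78]
 [116 134 135 135 107  13   9   6   4  54  78  77  78  78]
 [114 121 135 135 135  86   8   9   7  14  76  78  79 108]
 [113 113 124 134 135 132  57   9   8  25 129 131 126 119]
 [116 115 116 128 134 131 120  50  55  88 113 114 114 114]
 [112 113 113 113 112 113 113 113 112 113 112 113 111 110]]
375.0
[ 0.48036844 -0.17205142 13.38219359] 0.19779403070790325
402.0
[ 0.480877   -0.17161602 14.92179284] 0.17158442238178573
206  
209  [273 279]
212 [272 278] [270 280]
215 [270 279] [270 281]
218 [270 281] [270 281]
221 [270 282] [270 282]
224 [270 283] [270 283]
227 [271 284] [271 284]
230 [272 285] [272 285]
233 [274 286] [273 286]
236 [275 286] [274 286]
239 [276 285] [275 286]
242 [277 285] [276 286]
245 [278 285] [277 286]
248  [278 280]
251  
254
```

apply_moves([
  [[0,0,-0.314],[-5.1,-0.3,3],-1],
  [[0,0,-0.314],[-5.1,-0.3,8],-1],
  [[0,0,-0.314],[-5.1,-0.3,11],-1],
  [[0,0,-0.314],[-5.1,-0.3,12],-1],
  [[0,0,-0.314],[-5.1,-0.3,12],-1],
  [[0,0,-0.314],[-5.1,-0.3,14],-1],
  [[0,0,-0.314],[-5.1,-0.3,16],-1],
  [[0,0,-0.314],[-5.1,-0.3,18],-1],
  [[0,0,-0.314],[-5.1,-0.3,18.7],-1],
  [[0,0,-0.314],[-5.1,-0.3,18.7],-1],
  [[0,0,-0.314],[-5.1,-0.3,18.7],0.3],
  [[0,0,-0.314],[-5.1,-0.3,18.7],0.6],
  [[0,0,-0.314],[-5.1,-0.3,18.7],1],
  [[0,0,-0.314],[-5.1,-0.3,18.7],1],
  [[0,0,-0.314],[-5.1,-0.3,18.7],1],
  [[0,0,-0.314],[-5.1,-0.3,18.7],1],
  [[0,0,-0.314],[-5.1,-0.3,18.7],1],
  [[0,0,-0.314],[-5.1,-0.3,18.7],1],
])

```text
time: 5.25
tool_pos: [0.4809, -0.1732, 0.0732]
tool_rot: [0.0, -0.156, 0.988, -0.0]
contact_force: [-0.4, 0.4, 2.7]
gripper_width: 0.09
grasp_force: 59.3
```

```bash
python3 - <<'E'
from h import *
s=manip.state();print(s)
E
```

```text
{'time': 5.25, 'joint_pos': array([-4.91344744e-01, -7.75865993e-02,  2.00364285e+00, -5.61171240e-05,
        1.21473257e+00, -2.37634626e+00]), 'joint_vel': array([-0.00027665, -0.00129133,  0.00188892, -0.00054243, -0.0005805 ,
        0.00064032]), 'joint_efforts': array([ 1.00114946e-01, -2.84720439e+01, -3.18128586e+01,  4.26128134e-02,
       -3.90443578e-02, -1.43377812e-03]), 'tool_pos': array([ 0.48088496, -0.17319108,  0.07324922]), 'tool_rot': array([ 3.04449069e-04, -1.56466782e-01,  9.87683139e-01, -2.63699528e-04]), 'contact_force': array([-0.40776883,  0.41876392,  2.69889779]), 'ft_torque': array([-0.02359966, -0.0432897 ,  0.01273902]), 'grasp_force': 59.28520381450653, 'gripper_width': 0.08955680929955973}
```

apply_moves([
  [[0,0,0],[0,0,-1.5],1],
  [[0,0,0],[0,0,-4],1],
  [[0,0,0],[0,0,-7],1],
  [[0,0,0],[0,0,-10],1],
  [[0,0,0],[0,0,-12],1],
  [[0,0,1.8],[-1.5,3,-13],1],
  [[0,0,1.8],[-3,6,-13],1],
  [[0,0,1.8],[-4.5,9,-13],1],
  [[0,0,1.8],[-6,12,-13],1],
  [[0,0,1.8],[-6.5,14,-13],1],
  [[0,0,1.8],[-6.5,14,-13],1],
  [[0,0,1.8],[-6.5,14,-13],1],
  [[0,0,1.8],[-6.5,14,-13],1],
  [[0,0,1.8],[-6.5,14,-13],1],
  [[0,0,1.8],[-6.5,14,-13],1],
  [[0,0,1.8],[-6.5,14,-13],1],
  [[0,0,1.8],[-6.5,14,-13],1],
  [[0,0,1.8],[-6.5,14,-13],1],
])

```text
time: 7.05
tool_pos: [0.4989, -0.0197, 0.2033]
tool_rot: [-0.0, 0.676, 0.737, 0.0]
contact_force: [-0.0, 0.8, -0.6]
gripper_width: 0.09
grasp_force: 58.9
```

apply_moves([
  [[0,0,1.78],[0,0,0],1],
  [[0,0,1.78],[0,0,0],1],
  [[0,0,1.78],[0,0,0],1],
  [[0,0,1.78],[0,0,0],1],
  [[0,0,1.78],[0,0,0],1],
  [[0,0,1.78],[0,0,0],1],
  [[0,0,1.78],[0,0,0],1],
  [[0,0,1.78],[0,0,0],1],
  [[0,0,1.78],[0,0,0],1],
  [[0,0,1.78],[0,0,0],1],
  [[0,0,1.78],[0,0,0],1],
  [[0,0,1.78],[0,0,0],1],
  [[0,0,1.78],[0,0,0],1],
])

```text
time: 8.35
tool_pos: [0.499, -0.0197, 0.2031]
tool_rot: [-0.0, 0.998, -0.06, 0.0]
contact_force: [-0.4, -0.2, -0.0]
gripper_width: 0.092
grasp_force: 58.9
```

```bash
python3 - <<'E'
from h import *
s=manip.state();print(s["joint_pos"],s["tool_rot"])
p=manip.grab_frame("wrist"); A,t=cam(p);print(-A.T@t)
for l in ["key","key_grip","chamber","lock_mouth"]:
    for d in manip.spot_point(p,l)[:3]:
        x=w(p,d["location"]);print(l,round(d["score"],2),x.round(4),px(p,x).round()[0])
save(p["image"],"w2.png")
E
```

```text
[-1.88670049e-01 -2.42050905e-01  1.92084090e+00  1.48818614e-05
  1.46279138e+00  1.50318793e+00] [-6.61641678e-06  9.98168520e-01 -6.04946674e-02  6.53739788e-06]
[ 0.58019157 -0.02886137  0.35401202]
key 0.71 [ 0.3959 -0.2282 -0.0015] [475. 245.]
key 0.67 [ 0.4971 -0.0223  0.1407] [286. 228.]
key_grip 0.98 [ 0.5003 -0.0178  0.2001] [278. 266.]
key_grip 0.98 [ 0.3948 -0.2296  0.0637] [513. 274.]
chamber 0.97 [ 0.4965  0.0458 -0.0042] [221. 187.]
chamber 0.53 [ 0.4821 -0.1677  0.0059] [425. 178.]
lock_mouth 0.91 [0.4948 0.0465 0.0751] [206. 212.]
lock_mouth 0.55 [0.5004 0.0484 0.0499] [208. 197.]
```

View pics/w2.png

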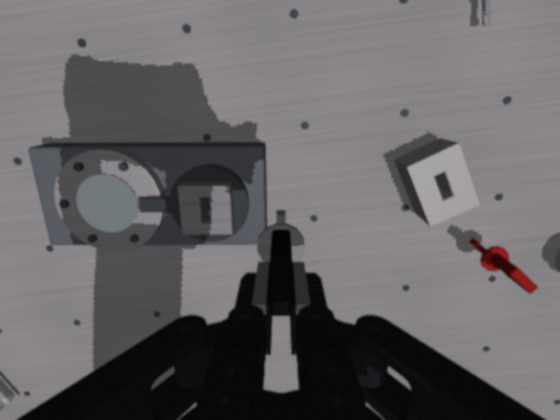

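```bash
python3 - <<'E'
from h import *
im=cv2.imread("pics/w2.png")
a=cv2.resize(im[165:245,165:265],None,fx=4,fy=4,interpolation=cv2.INTER_CUBIC)
b=cv2.resize(im[200:280,240:330],None,fx=4,fy=4,interpolation=cv2.INTER_CUBIC)
c=np.clip(np.hstack([a,b]).astype(float)*1.8,0,255); cv2.imwrite("pics/w2c.png",c)
E
```

```text
[ WARN:0@0.305] global loadsave.cpp:1063 imwrite_ Unsupported depth image for selected encoder is fallbacked to CV_8U.
```

View pics/w2c.png

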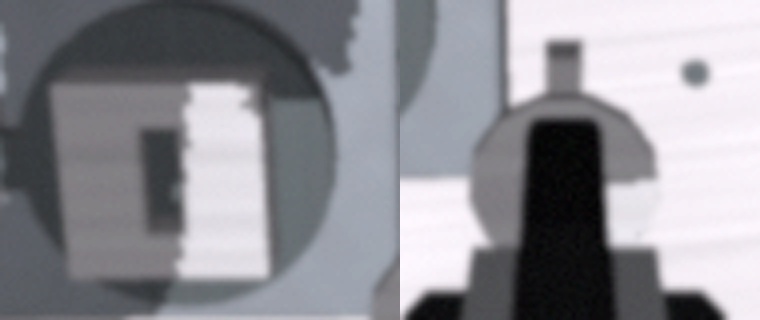

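```bash
cat > fit.py <<'E'
from h import *
from scipy.optimize import least_squares
def ext(P): return P[:,0].min(),P[:,0].max(),P[:,1].min()
th=np.linspace(0,2*np.pi,180)
COL=np.vstack([np.c_[.014*np.cos(th),.014*np.sin(th),0*th+z] for z in(.032,.036)])
BL=box(-.011,.011,-.003,.003,0,.010)
def keyfit(p,s,obs):
    "obs: collar l,r,top; blade l,r,top ; grip far-top edge l,r,row"
    q=s["tool_rot"];T=R.from_quat([q[1],q[2],q[3],q[0]])
    def pl(P,v): # key frame: x along tool x, z opposite to tool z; v dx,dy,tipdist,yaw,
        K=P*[1,-1,-1]; K=R.from_euler("z",v[3]).apply(K)+[v[0],v[1],v[2]]
        return px(p,T.apply(K)+s["tool_pos"])
    G=box(-.016,-.016+1e-6,-.005,.005,.08,.08+1e-6)
    f=lambda v: np.r_[np.array(ext(pl(COL,v))+ext(pl(BL,v))+ext(pl(G,v)))-obs]
    r=least_squares(lambda v:np.r_[f(v),(v[2]-.0652)/.0005,v[3]/.02],[0,0,.0652,0],x_scale=[.001,.001,.001,.01])
    return r.x,f(r.x)
def lockfit(p,c,half=.022,hy=None):
    hy=hy or half
    C=np.array([[a*half,b*hy,0] for a,b in((-1,1),(-1,-1),(1,1),(1,-1))]) # world TL.. see call
    def f(v): return (px(p,place(C,v[0],v[1],.074,v[2]))-c).ravel()
    r=least_squares(f,[.496,.046,-5],x_scale=[.001,.001,1]); return r.x,r.fun.reshape(-1,2).round(1)
E
python3 - <<'E'
from fit import *
s=manip.state(); p=manip.grab_frame("wrist")
A=lambda u,v:[165+u/4-.4,165+v/4-.4]
print(lockfit(p,np.array([A(50,82),A(262,82),A(70,278),A(270,275)])))
print(lockfit(p,np.array([A(140,128),A(178,128),A(150,232),A(183,232)]),.012,.004))
B=lambda u:240+(u-400)/4-.4; Y=lambda v:200+v/4-.4
print(keyfit(p,s,np.array([B(470),B(657),Y(95),B(547),B(582),Y(40),B(525),B(600),Y(118)])))
E
```

```text
(array([ 4.94413130e-01,  4.73788694e-02, -5.98881161e+01]), array([[ -8.3,  22.2],
       [-27.5,  59.6],
       [ 25.4, -57.1],
       [  8.8, -16.7]]))
(array([ 4.96335207e-01,  4.67159127e-02, -1.86124828e+02]), array([[ 9.2, -0.2],
       [-9.7, -0.1],
       [ 8.9,  0.2],
       [-8.5,  0.3]]))
(array([0.01550795, 0.00022462, 0.07237839, 0.14630758]), array([  1.04711728,   2.53837531, -31.63380513,  -1.18741073,
         4.12852264, -26.61502649,  -3.63960914,  -1.47449913,
        48.89785006]))
```

```bash
sed -i 's/((-1,1),(-1,-1),(1,1),(1,-1))/((1,1),(1,-1),(-1,1),(-1,-1))/; s/G=box(.*/G=box(.016,.016+1e-6,-.005,.005,.046,.046+1e-6)/' fit.py
python3 - <<'E'
from fit import *
np.set_printoptions(suppress=True,precision=4)
s=manip.state(); p=manip.grab_frame("wrist")
A=lambda u,v:[165+u/4-.4,165+v/4-.4]
print(lockfit(p,np.array([A(50,82),A(262,82),A(70,278),A(270,275)])))
print(lockfit(p,np.array([A(140,128),A(178,128),A(150,232),A(183,232)]),.012,.004))
B=lambda u:240+(u-400)/4-.4; Y=lambda v:200+v/4-.4
print(keyfit(p,s,np.array([B(470),B(657),Y(95),B(547),B(582),Y(40),B(525),B(600),Y(118)])))
E
```

```text
(array([ 0.4962,  0.0467, -6.8497]), array([[ 0.3,  0.1],
       [-0.4, -0. ],
       [ 0.2, -0.4],
       [ 0. ,  0.3]]))
(array([ 0.4964,  0.0467, -7.1096]), array([[ 0. , -0.2],
       [-0.1, -0.2],
       [-0.5,  0.2],
       [ 0.5,  0.2]]))
(array([-0.0012, -0.0008,  0.0652, -0.0016]), array([-0.9265,  0.9357, -0.2874, -0.5729,  0.0809,  0.8289,  0.2061,
        0.1967, -0.3638]))
```

apply_moves([
  [[0,0,0],[-0.95,-3.5,0],1],
  [[0,0,0],[-0.95,-6.48,0],1],
  [[0,0,0],[-0.95,-6.48,2],1],
  [[0,0,0],[-0.95,-6.48,4],1],
  [[0,0,0],[-0.95,-6.48,5.5],1],
  [[0,0,0],[-0.95,-6.48,5.7],1],
  [[0,0,0],[-0.95,-6.48,5.7],1],
])

```text
time: 9.4
tool_pos: [0.4975, 0.0455, 0.1455]
tool_rot: [0.0, 0.998, -0.062, -0.0]
contact_force: [0.1, -0.2, -0.3]
gripper_width: 0.093
grasp_force: 59.0
```

```bash
python3 - <<'E'
from fit import *
np.set_printoptions(suppress=True,precision=4)
s=manip.state();print(s["tool_pos"],s["tool_rot"],s["contact_force"],s["ft_torque"])
p=manip.grab_frame("wrist"); save(p["image"],"w3.png")
im=cv2.imread("pics/w3.png")
a=cv2.resize(im[160:280,210:350],None,fx=5,fy=5,interpolation=cv2.INTER_CUBIC).astype(float)
cv2.imwrite("pics/w3c.png",np.clip(a*1.8,0,255).astype(np.uint8))
E
```

```text
[0.4975 0.0455 0.1455] [ 0.      0.9981 -0.0621 -0.0005] [ 0.1259 -0.1599 -0.3474] [ 0.0309 -0.0054  0.0466]
```

View pics/w3c.png

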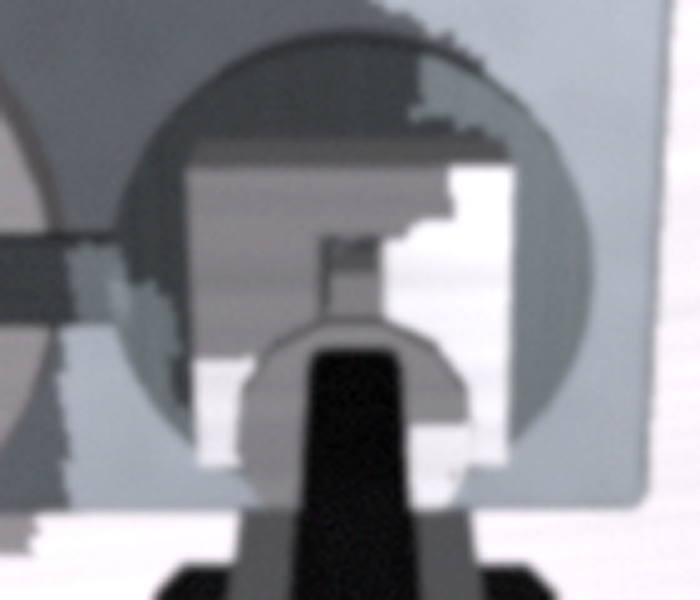

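```bash
python3 - <<'E'
from fit import *
np.set_printoptions(suppress=True,precision=4)
s=manip.state(); p=manip.grab_frame("wrist")
U=lambda u:210+u/5-.4; V=lambda v:160+v/5-.4
print(lockfit(p,np.array([[U(187),V(163)],[U(515),V(163)],[U(195),V(467)],[U(508),V(467)]])))
v,r=keyfit(p,s,np.array([U(240),U(470),V(318),U(330),U(381),V(243),U(308),U(403),V(348)]));print(v,r)
q=s["tool_rot"];T=R.from_quat([q[1],q[2],q[3],q[0]]);K=T.apply(v[:3])+s["tool_pos"];print(K,np.degrees(v[3]))
L=lambda P,x,y,z:(px(p,place(P,x,y,z,-7))-[210-.4,160-.4])*5
print("slot pred",L(box(-.012,.012,-.004,.004,0,0)[::2],.4963,.0467,.074).round())
m=p["image"][195:222,268:292].max(2);print(m[::2])
E
```

```text
(array([ 0.4963,  0.047 , -7.0804]), array([[ 0.3,  0.7],
       [-0.3,  0.7],
       [ 0.6, -0.8],
       [-0.6, -0.8]]))
[-0.0009 -0.0007  0.0652  0.0008] [-1.2658  1.3601 -0.5695  0.3704 -0.4234  1.8566  0.1054 -0.1485 -0.9295]
[0.4973 0.0463 0.0811] 0.048003620498219685
slot pred [[382. 398.]
 [326. 398.]
 [383. 236.]
 [324. 236.]]
[[ 73  72  72  72  72  73  73  72  72  72  73  73  75  74  74  74  74  74
   75  74  75  74  75  74]
 [ 75  76  76  76  76  75  76  76  76  76  76  77  76  76  77  76  77  76
   76  76  76  76  75  77]
 [ 74  75  73  76  75  75  74  74  74  75  77  74  75  75  74  74  75  74
   74  74  74  75  74  75]
 [ 75  74  75  74  74  74  74  74  75  75  75  74  74  75  74  74  74  74
   74  74  74  74  74  74]
 [ 75  74  75  75  75  75  76  76  76  74  76  75  76  75  76  75  75  75
   75  75  76  78  78  79]
 [ 75  76  76  76  75  75  75  74  76  75  75  76  75  75  76  75  76  75
   75  78  91 111 122 124]
 [ 76  76  76  76  72  67  64  62  63  64  68  69  69  65  62  62  62  66
   75  88 109 130 141 144]
 [ 76  76  76  76  71  64  52  47  50  54  58  57  52  47  45  44  48  63
   93 119 136 142 144 144]
 [ 75  75  74  74  71  63  51  45  46  48  47  46  47  46  46  46  50  67
   97 123 136 141 141 141]
 [ 74  74  74  72  69  62  50  44  48  50  50  51  49  51  51  51  55  68
   95 120 134 138 139 139]
 [ 72  72  72  72  69  59  49  49  60  65  66  67  67  67  67  67  68  75
   96 118 131 134 135 135]
 [ 72  73  73  72  69  62  52  52  63  70  72  72  72  72  72  72  72  78
   97 117 131 135 136 136]
 [ 75  76  75  74  72  67  61  62  68  72  72  72  72  73  73  72  72  81
   99 122 135 140 141 140]
 [ 77  77  77  76  73  67  61  66  70  70  72  72  72  71  72  71  72  79
   99 122 136 141 142 142]]
```

```bash
python3 - <<'E'
from fit import *
np.set_printoptions(suppress=True,precision=4)
s=manip.state(); p=manip.grab_frame("wrist");print(s["tool_pos"],s["time"])
g=p["image"].max(2).astype(float)
print("col279 rows",np.c_[np.arange(203,226),g[203:226,277:283].mean(1).round()].astype(int).tolist())
print("cols",np.c_[np.arange(268,292),g[215:222,268:292].mean(0).round(),g[209:213,268:292].mean(0).round()].astype(int).tolist())
q=s["tool_rot"];T=R.from_quat([q[1],q[2],q[3],q[0]])
for dx,dy in((-.0012,-.0008),(-.0007,-.0008),(-.0012,-.0003)):
    pr=lambda P:px(p,T.apply(np.array(P)*[1,-1,-1]+[dx,dy,.0652])+s["tool_pos"]).round(1).tolist()
    print(dx,dy,"bladetop",pr([[.011,-.003,.01],[.011,.003,.01]]),"bot",pr([[.011,-.003,0],[.011,.003,0]]),"collar",pr([[.014,0,.032],[.014,0,.036],[0,-.014,.036],[0,.014,.036]]),"gripbot",pr([[.016,-.005,.046],[.016,.005,.046]]))
print(px(p,place(np.array([[.012,-.004,0],[.012,.004,0],[.012,-.004,-.006],[.012,.004,-.006]]),.4963,.0467,.074,-7)).round(1).tolist())
E
```

```text
[0.4984 0.0455 0.1469] 9.5
col279 rows [[203, 75], [204, 75], [205, 76], [206, 74], [207, 68], [208, 62], [209, 54], [210, 49], [211, 47], [212, 47], [213, 50], [214, 58], [215, 66], [216, 70], [217, 72], [218, 72], [219, 72], [220, 72], [221, 71], [222, 68], [223, 60], [224, 58], [225, 69]]
cols [[268, 74, 76], [269, 74, 76], [270, 74, 76], [271, 73, 74], [272, 71, 72], [273, 66, 63], [274, 61, 52], [275, 62, 46], [276, 68, 50], [277, 70, 53], [278, 71, 53], [279, 71, 50], [280, 71, 48], [281, 71, 47], [282, 71, 46], [283, 70, 46], [284, 69, 50], [285, 73, 66], [286, 95, 94], [287, 119, 119], [288, 133, 133], [289, 138, 140], [290, 139, 142], [291, 139, 142]]
-0.0012 -0.0008 bladetop [[285.3, 215.4], [275.9, 215.4]] bot [[285.1, 210.5], [276.1, 210.5]] collar [[280.5, 223.1], [280.5, 225.6], [304.8, 248.4], [256.2, 248.3]] gripbot [[289.9, 228.8], [271.2, 228.8]]
-0.0007 -0.0008 bladetop [[285.3, 214.7], [275.8, 214.7]] bot [[285.1, 209.8], [276.0, 209.8]] collar [[280.5, 222.3], [280.5, 224.8], [304.9, 247.6], [256.2, 247.5]] gripbot [[289.9, 228.0], [271.2, 227.9]]
-0.0012 -0.0003 bladetop [[286.0, 215.4], [276.6, 215.4]] bot [[285.8, 210.5], [276.8, 210.5]] collar [[281.4, 223.1], [281.4, 225.6], [305.7, 248.4], [257.1, 248.3]] gripbot [[290.8, 228.8], [272.1, 228.8]]
[[286.2, 207.2], [274.5, 207.2], [286.0, 204.6], [274.7, 204.6]]
```

apply_moves([
  [[0,0,0],[-0.13,-0.04,0],1],
  [[0,0,0],[-0.13,-0.04,0.2],1],
  [[0,0,0],[-0.13,-0.04,0.4],1],
  [[0,0,0],[-0.13,-0.04,0.5],1],
  [[0,0,0],[-0.13,-0.04,0.6],1],
  [[0,0,0],[-0.13,-0.04,0.65],1],
  [[0,0,0],[-0.13,-0.04,0.7],1],
  [[0,0,0],[-0.13,-0.04,0.75],1],
])

```text
time: 10.35
tool_pos: [0.4965, 0.0463, 0.1383]
tool_rot: [0.0, 0.998, -0.062, -0.0]
contact_force: [0.9, 0.3, -0.3]
gripper_width: 0.092
grasp_force: 59.0
```

```bash
python3 - <<'E'
from fit import *
np.set_printoptions(suppress=True,precision=4)
s=manip.state();print(s["tool_pos"],s["contact_force"],s["ft_torque"])
p=manip.grab_frame("wrist"); s=manip.state();print(s["tool_pos"],s["contact_force"],s["ft_torque"])
g=p["image"].max(2).astype(float)
print("col279 rows",np.c_[np.arange(203,226),g[203:226,277:283].mean(1).round()].astype(int).tolist())
print("cols",np.c_[np.arange(268,292),g[215:222,268:292].mean(0).round(),g[209:213,268:292].mean(0).round()].astype(int).tolist())
E
```

```text
[0.4965 0.0463 0.1383] [ 0.8737  0.3316 -0.2538] [-0.0242 -0.0128 -0.0361]
[0.4964 0.0463 0.1382] [-1.2577 -0.351  -1.1099] [-0.0072  0.0073  0.0083]
col279 rows [[203, 75], [204, 76], [205, 76], [206, 76], [207, 74], [208, 66], [209, 54], [210, 48], [211, 46], [212, 48], [213, 51], [214, 59], [215, 67], [216, 71], [217, 72], [218, 72], [219, 72], [220, 72], [221, 72], [222, 68], [223, 59], [224, 58], [225, 69]]
cols [[268, 73, 76], [269, 74, 77], [270, 74, 76], [271, 73, 76], [272, 72, 74], [273, 69, 69], [274, 61, 60], [275, 57, 50], [276, 64, 48], [277, 70, 48], [278, 71, 49], [279, 71, 49], [280, 71, 49], [281, 71, 49], [282, 72, 49], [283, 71, 50], [284, 67, 48], [285, 59, 47], [286, 55, 52], [287, 69, 66], [288, 96, 80], [289, 123, 89], [290, 135, 93], [291, 138, 94]]
```

apply_moves([
  [[0,0,0],[-0.03,0,0.05],1],
  [[0,0,0],[-0.03,0,0.1],1],
  [[0,0,0],[-0.03,0,0.15],1],
  [[0,0,0],[-0.03,0,0.2],1],
  [[0,0,0],[-0.03,0,0.2],1],
])

```text
time: 10.9
tool_pos: [0.4961, 0.0463, 0.1362]
tool_rot: [-0.0, 0.998, -0.062, -0.0]
contact_force: [-0.2, 0.2, -1.0]
gripper_width: 0.086
grasp_force: 59.0
```

apply_moves([
  [[0,0,0],[0,0,0.1],1],
  [[0,0,0],[0,0,0.2],1],
  [[0,0,0],[0,0,0.3],1],
  [[0,0,0],[0,0,0.4],1],
  [[0,0,0],[0,0,0.5],1],
  [[0,0,0],[0,0,0.5],1],
])

```text
time: 11.5
tool_pos: [0.496, 0.0463, 0.1311]
tool_rot: [0.0, 0.998, -0.062, -0.0]
contact_force: [0.4, -0.3, -1.5]
gripper_width: 0.09
grasp_force: 59.0
```

apply_moves([
  [[0,0,0],[0,0,0.1],1],
  [[0,0,0],[0,0,0.2],1],
  [[0,0,0],[0,0,0.3],1],
  [[0,0,0],[0,0,0.4],1],
  [[0,0,0],[0,0,0.5],1],
  [[0,0,0],[0,0,0.6],1],
  [[0,0,0],[0,0,0.7],1],
  [[0,0,0],[0,0,0.7],1],
])

```text
time: 12.3
tool_pos: [0.496, 0.0463, 0.1241]
tool_rot: [-0.0, 0.998, -0.062, -0.0]
contact_force: [0.3, -0.2, -0.6]
gripper_width: 0.09
grasp_force: 59.0
```

apply_moves([
  [[0,0,0],[0,0,0.15],1],
  [[0,0,0],[0,0,0.3],1],
  [[0,0,0],[0,0,0.45],1],
  [[0,0,0],[0,0,0.55],1],
  [[0,0,0],[0,0,0.65],1],
  [[0,0,0],[0,0,0.75],1],
  [[0,0,0],[0,0,0.75],1],
  [[0,0,0],[0,0,0.75],1],
  [[0,0,0],[0,0,0.75],1],
])

```text
time: 13.2
tool_pos: [0.4963, 0.0463, 0.1171]
tool_rot: [-0.0, 0.998, -0.062, 0.0]
contact_force: [-0.0, -0.4, 2.2]
gripper_width: 0.087
grasp_force: 59.3
```

```bash
python3 - <<'E'
from fit import *
np.set_printoptions(suppress=True,precision=3)
for i in range(5):
    manip.grab_frame("wrist"); s=manip.state();print(s["tool_pos"],s["contact_force"],s["ft_torque"])
E
```

```text
[0.496 0.046 0.117] [-0.544 -1.546  2.398] [ 0.006  0.107 -0.003]
[0.496 0.046 0.117] [-0.634  0.214  1.641] [-0.024  0.094  0.014]
[0.496 0.046 0.117] [-0.366 -0.502  2.471] [-0.03   0.074 -0.037]
[0.496 0.046 0.117] [-0.762 -0.229  1.573] [-0.007 -0.015  0.003]
[0.496 0.046 0.117] [-0.927  0.396  2.521] [0.044 0.094 0.044]
```

apply_moves([
  [[0,0,-0.05],[0,-0.004,0],1],
  [[0,0,-0.1],[0,-0.008,0],1],
  [[0,0,-0.14],[0,-0.011,0],1],
  [[0,0,-0.175],[0,-0.014,0],1],
  [[0,0,-0.175],[0,-0.014,0],1],
])

```text
time: 13.95
tool_pos: [0.4963, 0.0464, 0.1169]
tool_rot: [0.0, 1.0, 0.025, 0.0]
contact_force: [0.7, 0.0, 2.5]
gripper_width: 0.088
grasp_force: 59.3
```

apply_moves([
  [[0,0,-0.03],[0,-0.002,0],1],
  [[0,0,-0.06],[0,-0.005,0],1],
  [[0,0,-0.09],[0,-0.007,0],1],
  [[0,0,-0.09],[0,-0.007,0],1],
])

```text
time: 14.35
tool_pos: [0.4962, 0.0465, 0.1168]
tool_rot: [0.0, 0.997, 0.071, 0.0]
contact_force: [0.1, 0.7, 2.3]
gripper_width: 0.09
grasp_force: 59.3
```

apply_moves([
  [[0,0,-0.03],[0,-0.002,0],1],
  [[0,0,-0.06],[0,-0.005,0],1],
  [[0,0,-0.09],[0,-0.007,0],1],
  [[0,0,-0.09],[0,-0.007,0],1],
])

```text
time: 14.75
tool_pos: [0.4962, 0.0466, 0.1168]
tool_rot: [0.0, 0.993, 0.116, -0.0]
contact_force: [-0.2, 0.1, 2.0]
gripper_width: 0.089
grasp_force: 59.3
```

apply_moves([
  [[0,0,-0.03],[0,-0.002,0],1],
  [[0,0,-0.06],[0,-0.005,0],1],
  [[0,0,-0.09],[0,-0.007,0],1],
  [[0,0,-0.09],[0,-0.007,0],1],
])

```text
time: 15.15
tool_pos: [0.4961, 0.0467, 0.1168]
tool_rot: [-0.0, 0.987, 0.16, -0.0]
contact_force: [-0.7, 0.7, 2.3]
gripper_width: 0.091
grasp_force: 59.3
```

apply_moves([
  [[0,0,-0.03],[0,-0.002,0],1],
  [[0,0,-0.06],[0,-0.005,0],1],
  [[0,0,-0.09],[0,-0.007,0],1],
  [[0,0,-0.09],[0,-0.007,0],1],
])

```text
time: 15.55
tool_pos: [0.4961, 0.0467, 0.1168]
tool_rot: [-0.0, 0.979, 0.204, 0.0]
contact_force: [-0.7, 0.1, 2.8]
gripper_width: 0.089
grasp_force: 59.3
```

```bash
python3 - <<'E'
from fit import *
np.set_printoptions(suppress=True,precision=3)
for i in range(3):
    manip.grab_frame("wrist"); s=manip.state();print(s["tool_pos"],s["contact_force"],s["ft_torque"])
E
```

```text
[0.496 0.047 0.117] [ 0.697 -0.323  3.171] [ 0.009  0.01  -0.026]
[0.496 0.047 0.117] [0.655 0.341 2.599] [-0.     0.02   0.026]
[0.496 0.047 0.117] [-0.058  0.061  2.399] [-0.029 -0.02  -0.002]
```

apply_moves([
  [[0,0,-0.03],[0,-0.002,0],1],
  [[0,0,-0.06],[0,-0.005,0],1],
  [[0,0,-0.09],[0,-0.007,0],1],
  [[0,0,-0.09],[0,-0.007,0],1],
])

```text
time: 16.1
tool_pos: [0.4961, 0.0468, 0.1168]
tool_rot: [0.0, 0.969, 0.248, -0.0]
contact_force: [-0.5, -0.4, 2.2]
gripper_width: 0.089
grasp_force: 59.3
```

apply_moves([
  [[0,0,-0.03],[0,-0.002,0],1],
  [[0,0,-0.06],[0,-0.005,0],1],
  [[0,0,-0.09],[0,-0.007,0],1],
  [[0,0,-0.09],[0,-0.007,0],1],
])

```text
time: 16.5
tool_pos: [0.4961, 0.0469, 0.1168]
tool_rot: [-0.0, 0.957, 0.292, -0.0]
contact_force: [0.1, -0.6, 1.6]
gripper_width: 0.091
grasp_force: 59.3
```

apply_moves([
  [[0,0,-0.03],[0,-0.002,0],1],
  [[0,0,-0.06],[0,-0.005,0],1],
  [[0,0,-0.09],[0,-0.007,0],1],
  [[0,0,-0.09],[0,-0.007,0],1],
])

```text
time: 16.9
tool_pos: [0.496, 0.0469, 0.1168]
tool_rot: [-0.0, 0.942, 0.334, 0.0]
contact_force: [0.7, 0.4, 2.7]
gripper_width: 0.087
grasp_force: 59.3
```

apply_moves([
  [[0,0,-0.03],[0,-0.002,0],1],
  [[0,0,-0.06],[0,-0.005,0],1],
  [[0,0,-0.09],[0,-0.007,0],1],
  [[0,0,-0.09],[0,-0.007,0],1],
])

```text
time: 17.3
tool_pos: [0.496, 0.047, 0.1168]
tool_rot: [-0.0, 0.926, 0.376, -0.0]
contact_force: [1.4, -0.5, 2.0]
gripper_width: 0.091
grasp_force: 59.3
```

apply_moves([
  [[0,0,-0.03],[0,-0.002,0],1],
  [[0,0,-0.06],[0,-0.005,0],1],
  [[0,0,-0.09],[0,-0.007,0],1],
  [[0,0,-0.09],[0,-0.007,0],1],
])

```text
time: 17.7
tool_pos: [0.4959, 0.047, 0.1168]
tool_rot: [-0.0, 0.909, 0.418, -0.0]
contact_force: [0.6, -0.2, 2.4]
gripper_width: 0.09
grasp_force: 59.3
```

apply_moves([
  [[0,0,-0.03],[0,-0.002,0],1],
  [[0,0,-0.06],[0,-0.005,0],1],
  [[0,0,-0.09],[0,-0.007,0],1],
  [[0,0,-0.09],[0,-0.007,0],1],
])

```text
time: 18.1
tool_pos: [0.4959, 0.047, 0.1168]
tool_rot: [0.0, 0.889, 0.458, -0.0]
contact_force: [0.0, -0.7, 1.7]
gripper_width: 0.089
grasp_force: 59.3
```

apply_moves([
  [[0,0,-0.03],[0,-0.002,0],1],
  [[0,0,-0.06],[0,-0.005,0],1],
  [[0,0,-0.09],[0,-0.007,0],1],
  [[0,0,-0.09],[0,-0.007,0],1],
])

```text
time: 18.5
tool_pos: [0.4953, 0.0473, 0.1161]
tool_rot: [-0.001, 0.867, 0.498, -0.001]
contact_force: [-0.4, 0.2, -1.3]
gripper_width: 0.091
grasp_force: 59.0
```

apply_moves([
  [[0,0,-0.03],[0,-0.002,0],1],
  [[0,0,-0.06],[0,-0.005,0],1],
  [[0,0,-0.09],[0,-0.007,0],1],
  [[0,0,-0.09],[0,-0.007,0],1],
])

```text
time: 18.9
tool_pos: [0.4957, 0.0471, 0.1167]
tool_rot: [-0.0, 0.844, 0.536, -0.0]
contact_force: [-0.0, 0.2, -0.3]
gripper_width: 0.088
grasp_force: 59.0
```

```bash
python3 - <<'E'
from fit import *
np.set_printoptions(suppress=True,precision=3)
for i in range(3):
    manip.grab_frame("wrist"); s=manip.state();print(s["tool_pos"],s["contact_force"],s["ft_torque"])
print(s["joint_pos"])
E
```

```text
[0.496 0.047 0.117] [-0.715 -0.34  -0.724] [0.002 0.01  0.031]
[0.496 0.047 0.117] [ 0.693  0.574 -0.525] [ 0.006 -0.012 -0.017]
[0.496 0.047 0.117] [ 0.386 -0.064 -0.26 ] [-0.002 -0.009 -0.047]
[-0.055 -0.166  2.004 -0.     1.303  0.385]
```

apply_moves([
  [[0,0,0.03],[0,0,0.1],1],
  [[0,0,0.03],[0,0,0.2],1],
  [[0,0,0.03],[0,0,0.3],1],
  [[0,0,0.03],[0,0,0.3],1],
])

```text
time: 19.45
tool_pos: [0.4956, 0.0471, 0.1136]
tool_rot: [-0.0, 0.852, 0.523, -0.0]
contact_force: [-0.3, 0.1, -0.6]
gripper_width: 0.089
grasp_force: 59.0
```

apply_moves([
  [[0,0,0],[0,0,0.1],1],
  [[0,0,0],[0,0,0.2],1],
  [[0,0,0],[0,0,0.3],1],
  [[0,0,0],[0,0,0.3],1],
])

```text
time: 19.85
tool_pos: [0.4956, 0.0471, 0.1106]
tool_rot: [-0.0, 0.852, 0.523, -0.0]
contact_force: [1.3, -0.3, -0.1]
gripper_width: 0.087
grasp_force: 59.0
```

apply_moves([
  [[0,0,0],[0,0,0.1],1],
  [[0,0,0],[0,0,0.2],1],
  [[0,0,0],[0,0,0.25],1],
  [[0,0,0],[0,0,0.25],1],
])

```text
time: 20.25
tool_pos: [0.4957, 0.0471, 0.1082]
tool_rot: [-0.0, 0.852, 0.523, -0.0]
contact_force: [0.3, -0.3, -0.8]
gripper_width: 0.083
grasp_force: 59.0
```

apply_moves([
  [[0,0,0],[0,0,0.05],1],
  [[0,0,0],[0,0,0.07],1],
  [[0,0,0],[0,0,0.07],1],
])

```text
time: 20.55
tool_pos: [0.4957, 0.0471, 0.1076]
tool_rot: [-0.0, 0.852, 0.523, -0.0]
contact_force: [1.1, 0.4, -0.9]
gripper_width: 0.088
grasp_force: 59.0
```

apply_moves([
  [[0,0,-0.06],[0,-0.005,0],1],
  [[0,0,-0.12],[0,-0.01,0],1],
  [[0,0,-0.18],[-0.001,-0.014,0],1],
  [[0,0,-0.24],[-0.002,-0.019,0],1],
  [[0,0,-0.3],[-0.004,-0.024,0],1],
  [[0,0,-0.36],[-0.005,-0.028,0],1],
  [[0,0,-0.36],[-0.005,-0.028,0],1],
])

```text
time: 21.25
tool_pos: [0.4955, 0.0472, 0.1076]
tool_rot: [-0.0, 0.745, 0.667, -0.0]
contact_force: [-0.5, 0.3, -0.6]
gripper_width: 0.09
grasp_force: 59.0
```

```bash
python3 - <<'E'
from fit import *
np.set_printoptions(suppress=True,precision=3)
for i in range(3):
    p=manip.grab_frame("wrist"); s=manip.state();print(s["tool_pos"],s["contact_force"],s["ft_torque"])
save(p["image"],"w4.png")
E
```

```text
[0.495 0.047 0.108] [-0.155  0.476 -0.002] [-0.009  0.063 -0.009]
[0.495 0.047 0.108] [-0.441  0.129 -0.723] [ 0.051  0.141 -0.007]
[0.495 0.047 0.108] [ 0.226  0.862 -0.328] [-0.034  0.039 -0.032]
```

View pics/w4.png

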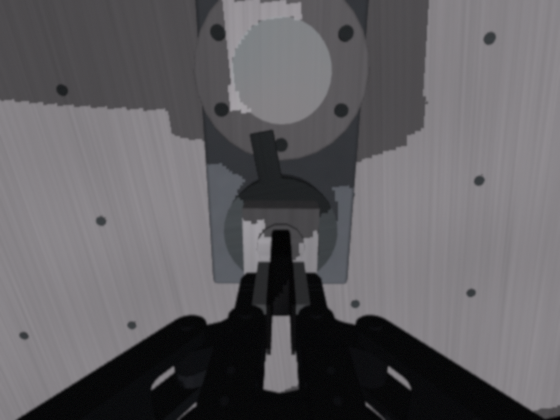

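The latch arm's end is at (263,133) and its pivot at about (280,225). The arm has turned about 13° while the key has turned about 20°, so the catch is engaged and the play is taken up.

apply_moves([
  [[0,0,-0.06],[0,-0.005,0],1],
  [[0,0,-0.12],[0,-0.01,0],1],
  [[0,0,-0.18],[-0.001,-0.014,0],1],
  [[0,0,-0.24],[-0.002,-0.019,0],1],
  [[0,0,-0.3],[-0.004,-0.024,0],1],
  [[0,0,-0.36],[-0.005,-0.028,0],1],
  [[0,0,-0.42],[-0.007,-0.033,0],1],
  [[0,0,-0.42],[-0.007,-0.033,0],1],
])

```text
time: 22.2
tool_pos: [0.4952, 0.0472, 0.1077]
tool_rot: [0.0, 0.59, 0.808, 0.0]
contact_force: [-0.6, 0.5, -1.4]
gripper_width: 0.09
grasp_force: 59.0
```

apply_moves([
  [[0,0,-0.06],[0,-0.005,0],1],
  [[0,0,-0.12],[0,-0.01,0],1],
  [[0,0,-0.18],[-0.001,-0.014,0],1],
  [[0,0,-0.24],[-0.002,-0.019,0],1],
  [[0,0,-0.3],[-0.004,-0.024,0],1],
  [[0,0,-0.36],[-0.005,-0.028,0],1],
  [[0,0,-0.43],[-0.007,-0.034,0],1],
  [[0,0,-0.43],[-0.007,-0.034,0],1],
])

```text
time: 23.0
tool_pos: [0.4949, 0.047, 0.1076]
tool_rot: [-0.0, 0.404, 0.915, 0.0]
contact_force: [-0.4, -0.3, -0.7]
gripper_width: 0.087
grasp_force: 59.0
```

```bash
python3 - <<'E'
from fit import *
np.set_printoptions(suppress=True,precision=3)
p=manip.grab_frame("wrist"); s=manip.state();print(s["tool_pos"],s["contact_force"],s["ft_torque"])
save(p["image"],"w5.png")
E
```

```text
[0.495 0.047 0.108] [-0.245  1.045  0.144] [0.056 0.036 0.008]
```

View pics/w5.png

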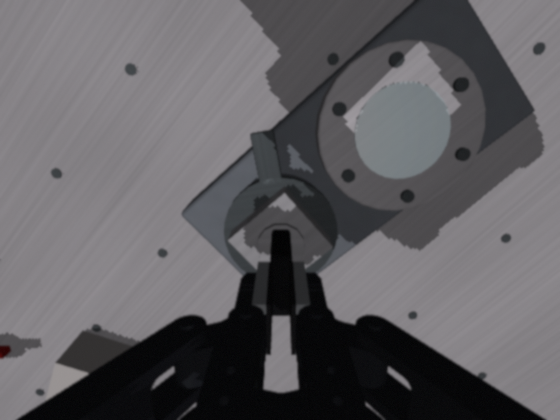

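apply_moves([
  [[0,0,0],[0,0,0],0.6],
  [[0,0,0],[0,0,0],0.2],
  [[0,0,0],[0,0,0],-0.3],
  [[0,0,0],[0,0,0],-0.3],
  [[0,0,0],[0,0,0],-0.3],
  [[0,0,0],[0,0,0],-0.3],
  [[0,0,0],[0,0,-1],-0.3],
  [[0,0,0],[0,0,-3],-0.3],
  [[0,0,0],[0,0,-6],-0.3],
  [[0,0,0],[0,0,-10],-0.3],
  [[0,0,0],[0,0,-12],-0.3],
  [[0,0,0],[0,0,-12],-0.3],
  [[0,0,0],[0,0,-12],-0.3],
])

```text
time: 24.35
tool_pos: [0.4949, 0.047, 0.228]
tool_rot: [0.0, 0.404, 0.915, 0.0]
contact_force: [0.1, 0.3, -0.5]
gripper_width: 0.651
grasp_force: 0.0
```

```bash
python3 - <<'E'
from fit import *
p=manip.grab_frame("wrist"); s=manip.state();print(s["tool_pos"],s["gripper_width"])
for l in ["key","lock_mouth","key_grip"]:
    for d in manip.spot_point(p,l)[:2]:
        x=w(p,d["location"]);print(l,round(d["score"],2),x.round(4),px(p,x).round()[0])
save(p["image"],"w6.png")
E
```

```text
[0.49430127 0.04704473 0.22667376] 0.6509995430278921
key 0.74 [ 0.4822 -0.1675  0.0029] [157. 291.]
key 0.71 [ 0.3956 -0.2269 -0.0041] [ 75. 278.]
lock_mouth 0.93 [0.4961 0.0476 0.0752] [281. 191.]
key_grip 0.73 [0.4967 0.0491 0.1041] [283. 199.]
key_grip 0.66 [ 0.3982 -0.2291  0.0647] [ 40. 313.]
```

View pics/w6.png

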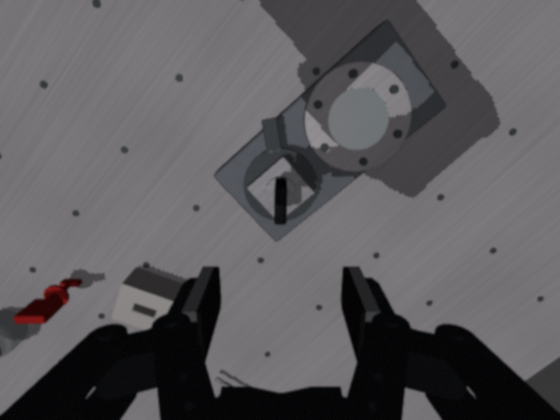

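The key stands in the lock at (281,200), with its grip at z of about 0.104, which means it is fully home. The latch arm's end at (270,120) is clear of the cover, and the gripper is free.

```bash
python3 -c "
from plant import manip
print(manip.job_done())"
```

```text
the job is handed in; nothing more can be done
None
```

I handed the job in: the key stands fully home in the lock, the latch is turned about 1.07 rad (estimated from the pictures and the key's turn), clear of the cover, and the gripper touches nothing; the hand-in call returned no verdict.

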